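# Blend red colour pellets into the cheese-wax pot

### The job

Lift the pot of wax pellets by its tab, without spilling any, and set it fully home on the warmer, over both pegs. Then take the stirrer and, with its foot down at the bottom among the pellets, stir clockwise as seen from above: start beside the black tab and go right round the pot, nearer its wall than its centre, at least twice, until the clump of red pellets is broken up and two of them lie at least 4 cm apart. Stand the stirrer upright on its blue drip tray again, and leave the cheeses, the jar and the mould where they are.

Things in the scene. Friction and masses are not known exactly. Their poses are not given: they have to be found in the camera images.
- pot: Open round aluminium pot with eight pellets, loose, about 0.45 kg full; outer diameter 110 mm, wall 4, rim 60 mm above its underside, inner radius 49 mm. Its foot plate, 90 (x) by 172 (y) by 6 mm, has a 17 mm through hole in each ear at y = -68 and +68 mm. An upright black lifting tab stands on its -x side, to 37 mm above the rim. Origin: centre of the underside; z up
- pot_floor (a point): Centre of the pot's inner floor, 10 mm above its underside; axes as the pot's
- pot_tab (a point): Point in the pot's lifting tab (10 mm thick along the pot's x, 40 mm wide along y, at pot x = -60 mm), 85 mm above the pot's underside and 12 mm below the tab's top; to be pinched from above, closing along the pot's x
- warmer: Fixed white warmer base, 130 (x) by 190 (y) mm, flat top 40 mm above the table. Two brass locating pegs at y = -68 and +68 mm, 12 mm diameter, tapering to 6 mm at their tips 16 mm above the top. The pot goes on either way round (a half turn is the same). Origin: centre of the underside; z up
- seat (a point): Centre of the warmer's top, 40 mm above the table, midway between the pegs; the pot's origin comes here when it is fully home; axes as the warmer's
- stirrer: Steel stirrer standing upright on the drip tray, loose, 0.11 kg, 160 mm tall: round foot of 20 mm diameter, 16 mm high with a conical top to 22 mm; rod of 10 mm diameter; green square handle, 20 by 20 mm, sides along x and y, from 100 to 160 mm above the underside. Origin: centre of the underside; z along the rod towards the handle
- stirrer_tip (a point): Centre of the underside of the stirrer's foot
- stirrer_grip (a point): Point on the stirrer's axis in its square green handle, 135 mm above the underside of the foot
- tray_top (a point): Centre of the upper face of the fixed round blue drip tray, 6 mm above the table; flat to radius 57 mm, rim 124 mm diameter and 9 mm high
- red0_center (a point): Middle of a red wax pellet in the pot: domed, 15 mm diameter, 12 mm high, 10 g, slippery
- red1_center (a point): Middle of a red wax pellet in the pot: domed, 15 mm diameter, 12 mm high, 10 g, slippery
- red2_center (a point): Middle of a red wax pellet in the pot: domed, 15 mm diameter, 12 mm high, 10 g, slippery
- ivory0_center (a point): Middle of an ivory wax pellet in the pot: domed, 15 mm diameter, 12 mm high, 10 g, slippery
- ivory1_center (a point): Middle of an ivory wax pellet in the pot: domed, 15 mm diameter, 12 mm high, 10 g, slippery
- ivory2_center (a point): Middle of an ivory wax pellet in the pot: domed, 15 mm diameter, 12 mm high, 10 g, slippery
- ivory3_center (a point): Middle of an ivory wax pellet in the pot: domed, 15 mm diameter, 12 mm high, 10 g, slippery
- ivory4_center (a point): Middle of an ivory wax pellet in the pot: domed, 15 mm diameter, 12 mm high, 10 g, slippery
- cheese_a: small cream-coloured cheese wheel, 74 mm diameter, 45 mm high, loose bystander near the robot. Origin: centre of the underside
- cheese_b: the same kind of cheese wheel, loose bystander at the back. Origin: centre of the underside
- jar: closed amber glass jar with white cap, 60 mm diameter, 90 mm high, loose bystander. Origin: centre of the underside
- mould: empty white plastic cheese mould, open cup, 84 mm diameter at the rim, 70 mm high, loose bystander. Origin: centre of the underside
Mind the look-alikes: they are no part of the job. Leave any pink or turquoise look-alike of the pot alone.

How it is judged:
By the outcome, as a careful person would: the job done as asked, in the order asked, and still so for the second after the job is handed in, with the robot touching nothing.
It also fails if it takes over 72 s, if anything falls off the work surface, if the arm or the gripper's body presses on something with over 40 N, if the wrist force passes 120 N, or if a joint passes its speed limit or range.

### The arm

A 6-joint arm with a two-finger parallel gripper is mounted at the origin on the work surface. World frame = base frame: x ahead of the robot, y to its left, z up, the work surface at z = 0. Lengths are in m, angles in rad, forces in N, time in s.
With the tool pointing down it reaches from about 0.375 to 0.925 m from the base axis. Payload 5.7 kg.
Tool frame: the origin (TCP) lies midway between the tips of the shut fingers; the grasp point (between the pads) lies 19 mm behind it; z points along the fingers, y is the line along which they close (so a half turn about z gives the same grasp; the last joint's range is limited). The gripper opens to 88 mm and grips with 3 to 60 N. Pads are 20 mm wide; open, the fingers measure 115 mm over their backs; the gripper's body (75 mm by 178 mm) begins 61 mm behind the grasp point.
Start: joints at [1.158, 0.359, 1.51, -0, 1.272, -0.115], TCP at [0.176, 0.574, 0.223] pointing down, gripper open.
Joint ranges: [-2.97, 2.97], [-1.01, 2.36], [0.21, 2.38], [-0.96, 4.11], [0.2, 2.71], [-2.98, 2.98]. Speed limits (rad/s): [2.39, 2.39, 3.14, 3.14, 3.14, 3.14].

### API

Orientations are given as a unit quaternion [x, y, z, w].
In Python, from bench import move_ptp, servo_line, goto_joints, move_gripper, sleep, inverse_kinematics, capture, PlanningError, close_job, spot_in, silhouettes, current_clock, current_joint_pos, current_qvel, current_joint_torque, current_position, current_orientation, current_force, current_torque, current_finger_gap, current_grip_force gives the robot as it stands. Calls block until the motion is done:
- move_ptp(position, orientation): joint-space move of the TCP to a pose.
- servo_line(position, orientation=None, rate=0.15, contact_N=None): straight line of the TCP; orientation=None keeps the orientation; rate is the mean speed in m/s. With contact_N (N) it stops when the force on the tool has changed by that much, and returns True; else False.
- goto_joints(angles): joint-space move.
- move_gripper(opening): finger opening in m; the grip force is fixed at half the most; returns when the fingers have stopped.
- sleep(seconds).
- inverse_kinematics(position, orientation): joint angles nearest the present ones, or None.
- capture(name): name is "scene" or "top"; returns a dict with "image" (420x560x3 uint8, blue, green, red), "range_z" (420x560 float32, m along the optical axis (not along the pixel's ray), 0 where there is no reading), "intrinsics" (3x3 intrinsics, pixels), "R" (3x3) and "t" (3): a world point X has camera coordinates R X + t. Camera axes: x right, y down, z forward; pixel columns grow to the right and rows downward; lengths in m; the calibration is good to about 2 mm. A picture is of the moment at which its call begins.
A pose or a line that the arm cannot do raises PlanningError and nothing moves.
- close_job(): hands the job in; it is judged then, once.
Trained networks look in the newest picture that a camera, given by its name, has taken for a name from the list of things; names that differ only in an ending like _2 or _b are one class to them, and where a whole thing is asked for, a point or a joint stands for the part that bears it (a point fixed in the world has none). Each returns a list of dicts, best first, with "conf" (0 to 1); they miss things now and then, are a little off and sometimes report something else, mostly with a low value. They report only what shows in the picture. A call takes as long as a camera call. They do not tell look-alikes from the thing itself.
- spot_in(camera, query): "xy" ([column, row] in pixels, amid what is visible of it).
- silhouettes(camera, query): "region" (420x560 bool, what is visible of it) and "xy" ([column, row] in pixels, amid what is visible of it).
Readings, each from a call of its own:
- current_clock(): time.
- current_joint_pos(): joint angles.
- current_qvel(): joint speeds.
- current_joint_torque(): joint torques, N m.
- current_position(): TCP position.
- current_orientation(): TCP orientation.
- current_force(): force on the tool from outside, world axes, zero at the start.
- current_torque(): the same for the moment, N m.
- current_finger_gap(): finger opening in m.
- current_grip_force(): force on a finger pad.
Only numpy, scipy, OpenCV 4.12 (cv2) and the standard library are available. Lean on these libraries where they do the work, as an engineer would, in place of code of your own. Each camera call takes 0.05 s, during which the arm holds its last target. There are 200 camera calls.

## Working session

There is one attempt and no reset: what is moved stays moved. The work goes in short steps, each a Python script; the robot and the scene stay as the last script left them, time stands still between calls to the robot, and variables do not carry over. Pictures are saved under pics/ and viewed, at most 10 in all, crops included, and the job is handed in when it is done.

```bash
mkdir -p pics; ls
cat > h.py <<'E'
import numpy as np, cv2
from bench import *
def cloud(c):
    z=c["range_z"].astype(float);K=np.array(c["intrinsics"]);R=np.array(c["R"]);t=np.array(c["t"])
    v,u=np.mgrid[:z.shape[0],:z.shape[1]]
    P=np.stack([(u-K[0,2])/K[0,0]*z,(v-K[1,2])/K[1,1]*z,z],-1)
    W=(P-t)@R
    W[z<=0]=np.nan
    return W
E
python3 - <<'E'
from h import *
print(current_clock())
for n in("scene","top"):
    c=capture(n);cv2.imwrite(f"pics/{n}0.png",c["image"]);W=cloud(c)
    R=np.array(c["R"]);print(n,"cam at",-R.T@np.array(c["t"]),"fwd",R[2])
    for q in("pot","pot_tab","warmer","seat","stirrer","stirrer_grip","tray_top","red0_center","cheese_a","jar","mould"):
        for d in silhouettes(n,q)[:3]:
            m=d["region"];w=W[m];w=w[~np.isnan(w[:,0])]
            if len(w): print(q,round(d["conf"],2),np.round(d["xy"]),m.sum(),"med",np.median(w,0).round(3),"lo",np.percentile(w,2,axis=0).round(3),"hi",np.percentile(w,98,axis=0).round(3))
E
```

```text
pics
0.0
scene cam at [1.09448821 0.50828968 0.80782699] fwd [-0.54488454 -0.48667272 -0.68282538]
pot 0.94 [444. 254.] 2524 med [0.303 0.357 0.024] lo [0.241 0.276 0.002] hi [0.359 0.435 0.096]
pot 0.75 [283. 180.] 1660 med [ 0.352 -0.137  0.025] lo [ 0.263 -0.192  0.001] hi [ 0.425 -0.08   0.092]
pot 0.61 [402. 302.] 3657 med [0.503 0.347 0.013] lo [0.45  0.262 0.   ] hi [0.563 0.427 0.094]
pot_tab 0.75 [286. 178.] 1574 med [ 0.352 -0.135  0.026] lo [ 0.269 -0.189  0.002] hi [ 0.424 -0.079  0.09 ]
pot_tab 0.67 [399. 300.] 3344 med [0.503 0.346 0.014] lo [0.453 0.263 0.002] hi [0.563 0.425 0.092]
pot_tab 0.58 [444. 253.] 2597 med [0.303 0.359 0.022] lo [0.239 0.276 0.001] hi [0.36  0.438 0.096]
warmer 0.97 [264. 233.] 3122 med [ 0.568 -0.012  0.038] lo [ 0.495 -0.116  0.01 ] hi [0.621 0.068 0.043]
seat 0.85 [263. 232.] 3171 med [ 0.567 -0.012  0.038] lo [ 0.492 -0.118  0.008] hi [0.621 0.068 0.043]
seat 0.33 [400. 299.] 3558 med [0.502 0.347 0.014] lo [0.452 0.262 0.001] hi [0.563 0.426 0.095]
stirrer 0.64 [193. 155.] 306 med [ 0.554 -0.322  0.121] lo [ 0.431 -0.511 -0.001] hi [ 0.5
[... 1702 characters left out ...]
0.322  0.138] lo [ 0.545 -0.335  0.012] hi [ 0.565 -0.316  0.168]
stirrer_grip 0.59 [402. 229.] 1209 med [ 0.529 -0.337  0.005] lo [ 0.48  -0.395 -0.002] hi [ 0.59  -0.285  0.012]
tray_top 0.8 [400. 229.] 1229 med [ 0.529 -0.337  0.005] lo [ 0.48  -0.394 -0.002] hi [ 0.59  -0.285  0.013]
tray_top 0.2 [404. 216.] 138 med [ 0.553 -0.322  0.134] lo [ 0.545 -0.335  0.009] hi [ 0.563 -0.316  0.168]
cheese_a 0.64 [233. 277.] 567 med [0.392 0.148 0.043] lo [0.359 0.114 0.025] hi [0.425 0.181 0.05 ]
jar 0.64 [343. 158.] 421 med [ 0.726 -0.166  0.087] lo [ 0.706 -0.192  0.018] hi [ 0.757 -0.142  0.094]
mould 0.61 [207. 132.] 707 med [0.797 0.222 0.024] lo [ 0.747  0.179 -0.002] hi [0.823 0.257 0.072]
```

Run:
```python
import cv2,numpy as np
a=cv2.imread("pics/scene0.png");b=cv2.imread("pics/top0.png")
cv2.imwrite("pics/s.png",cv2.resize(a[120:390,150:510],(800,600),interpolation=cv2.INTER_CUBIC))
cv2.imwrite("pics/t.png",cv2.resize(b[100:370,90:450],(800,600),interpolation=cv2.INTER_CUBIC))
```

```text
(no output)
```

View pics/s.png

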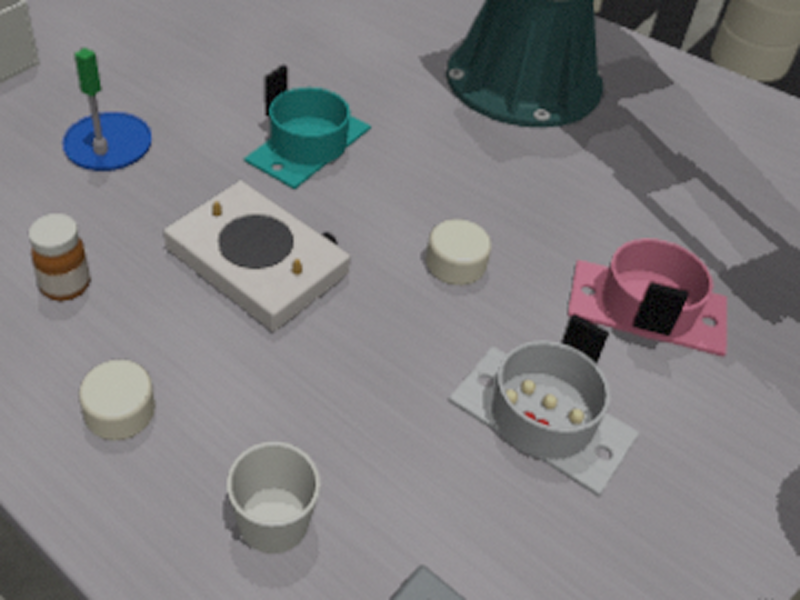

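View pics/t.png

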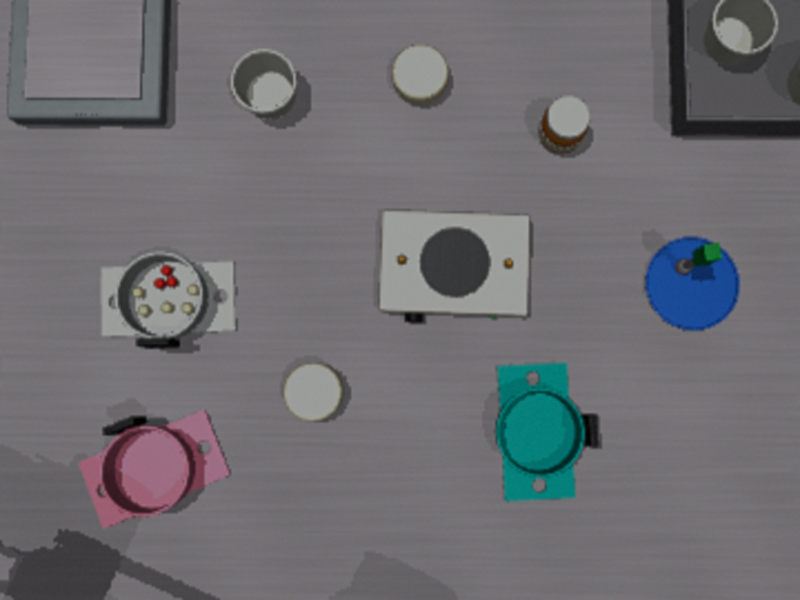

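The scene view shows the grey pot with pellets at crop (550,395), next to the pink look-alike. The warmer's pegs are at (217,208) and (297,267), and the stirrer stands on the tray at (95,100). The top view shows the pot's tab on the robot side, at (157,343), with the red clump at (166,278). Next I'll measure precisely.

```bash
cat >> h.py <<'E'
from scipy.optimize import least_squares
def circ(p):
    f=lambda a:np.hypot(p[:,0]-a[0],p[:,1]-a[1])-a[2]
    r=least_squares(f,[*p[:,:2].mean(0),.05],loss="soft_l1",f_scale=.001);return r.x
def plane_pt(c,uv,z):
    K=np.array(c["intrinsics"]);R=np.array(c["R"]);t=np.array(c["t"])
    uv=np.atleast_2d(uv).astype(float);d=np.c_[(uv-K[[0,1],[2,2]])/K[[0,1],[0,1]],np.ones(len(uv))]@R;o=-R.T@t
    return o+d*((z-o[2])/d[:,2])[:,None]
def box(W,x,y,z):
    with np.errstate(invalid="ignore"):
        return (W[...,0]>x[0])&(W[...,0]<x[1])&(W[...,1]>y[0])&(W[...,1]<y[1])&(W[...,2]>z[0])&(W[...,2]<z[1])
def rect(p):
    return [np.round(v,4) for v in cv2.minAreaRect((p[:,:2]*1000).astype(np.float32))]
def comps(m,mn=4):
    n,l,s,ce=cv2.connectedComponentsWithStats(m.astype(np.uint8),connectivity=8)
    return [(ce[i],s[i,4]) for i in range(1,n) if s[i,4]>=mn]
E
python3 - <<'E'
from h import *
for n in("scene","top"):
    c=capture(n);W=cloud(c);I=c["image"].astype(int);hsv=cv2.cvtColor(c["image"],cv2.COLOR_BGR2HSV)
    print("==",n,"table",np.nanmedian(W[box(W,(.6,.7),(.1,.3),(-.02,.02))][:,2]).round(4))
    m=box(W,(.43,.6),(.24,.45),(.055,.0635))
    p=W[m];k=circ(p);print("rim",k.round(4),len(p),np.percentile(p[:,2],[50,95]).round(4))
    p=W[box(W,(.43,.49),(.27,.42),(.07,.12))];print("tab",p.mean(0).round(4),np.percentile(p,[2,50,98],axis=0).round(4).tolist(),rect(p))
    dk=box(W,(.43,.48),(.27,.42),(.09,.105));p=W[dk];print("tabtop",len(p),p.mean(0).round(4),rect(p))
    d=max([d for d in silhouettes(n,"pot")],key=lambda d:d["region"][int(233 if n=="top" else 302),int(163 if n=="top" else 402)])
    uv=np.argwhere(d["region"]&box(W,(.4,.6),(.2,.5),(-.01,.015)))[:,::-1];print("plate",rect(plane_pt(c,uv,.006)))
    # holes: non-plate comps (table seen) inside ear: darkness
    g=I.sum(2)
    for s in(-1,1):
        b=box(W,(k[0]-.02,k[0]+.02),(k[1]+s*.068-.012,k[1]+s*.068+.012),(-.01,.02))
        med=np.percentile(g[b],75);hh=[(plane_pt(c,a,.004)[0].round(4).tolist(),q) for a,q in comps(b&(g<med-45))];print("hole",s,hh)
    p=W[box(W,(.45,.66),(-.16,.1),(.034,.046))];print("warm top",np.median(p[:,2]).round(4),rect(p))
    m=box(W,(.48,.64),(-.13,.08),(.03,.065))&(hsv[...,1]>90)&(hsv[...,0]<30)
    for a,q in comps(m): 
        print("peg",a.round(1),q,plane_pt(c,a,.048)[0].round(4), [W[int(round(a[1])),int(round(a[0]))].round(4)])
    gm=(hsv[...,0]>50)&(hsv[...,0]<75)&(hsv[...,1]>120)&box(W,(.48,.62),(-.4,-.25),(.08,.18))
    p=W[gm];print("handle",p.mean(0).round(4),np.percentile(p,[2,98],axis=0).round(4).tolist())
    p=W[gm&box(W,(.4,.7),(-.5,0),(.152,.175))];print("htop",len(p),p.mean(0).round(4),rect(p))
    p=W[box(W,(.5,.6),(-.4,-.25),(.012,.024))&~gm];print("foot",len(p),p.mean(0).round(4))
    m=(hsv[...,0]>105)&(hsv[...,0]<130)&(hsv[...,1]>150)&box(W,(.4,.65),(-.45,-.2),(-.01,.02));uv=np.argwhere(m)[:,::-1]
    e=cv2.minEnclosingCircle((plane_pt(c,uv,.009)[:,:2]*1000).astype(np.float32));print("tray",e)
    red=((hsv[...,0]<10)|(hsv[...,0]>170))&(hsv[...,1]>150)&box(W,(.44,.58),(.28,.41),(-.01,.05))
    print("red",[(plane_pt(c,a,.018)[0].round(3).tolist(),q) for a,q in comps(red,2)])
E
```

```text
== scene table 0.0004
rim [0.5106 0.3436 0.0529] 389 [0.0596 0.0625]
tab [0.4532 0.3412 0.0873] [[0.4455, 0.3218, 0.0706], [0.4539, 0.3415, 0.0887], [0.4571, 0.3599, 0.099]] [array([450.6335, 340.1794]), array([12.4413, 39.9293]), np.float64(3.0665)]
tabtop 98 [0.4521 0.3408 0.096 ] [array([450.618, 340.468]), array([12.4413, 39.1769]), np.float64(3.0665)]
plate [array([485.8071, 341.8885]), array([148.5892, 172.1544]), np.float64(2.9592)]
hole -1 [([0.5125, 0.2782, 0.004], np.int32(57))]
hole 1 [([0.5096, 0.4093, 0.004], np.int32(68))]
warm top 0.0386 [array([551.8937, -27.4119]), array([192.8839, 137.2539]), np.float64(88.2367)]
peg [247.  213.8] 16 [ 0.5545 -0.0924  0.048 ] [array([ 0.5559, -0.091 ,  0.0492])]
peg [283.3 239.7] 19 [0.5583 0.0429 0.048 ] [array([0.559 , 0.0427, 0.0474])]
handle [ 0.5546 -0.3193  0.1401] [[0.5427, -0.3297, 0.1093], [0.562, -0.3138, 0.1664]]
htop 48 [ 0.5544 -0.3207  0.1609] [array([ 553.6084, -323.626 ]), array([18.7978, 18.8355]), np.float64(14.7973)]
foot 28 [ 0.5564 -0.322   0.019 ]
tray ((534.0744018554688, -332.6649475097656), 62.02450180053711
[... 563 characters left out ...]
np.int32(64))]
hole 1 [([0.509, 0.4141, 0.004], np.int32(19))]
warm top 0.038 [array([551.3694, -27.6865]), array([189.3367, 140.0277]), np.float64(89.221)]
peg [270.3 216.3] 10 [0.5592 0.0388 0.048 ] [array([0.5593, 0.0395, 0.0537])]
peg [318.3 218.1] 9 [ 0.5546 -0.0966  0.048 ] [array([ 0.5536, -0.0949,  0.0586])]
handle [ 0.5533 -0.3231  0.1541] [[0.545, -0.334, 0.1153], [0.5628, -0.3162, 0.1687]]
htop 56 [ 0.5545 -0.325   0.1634] [array([ 554.748 , -326.2922]), array([17.7932, 19.6283]), np.float64(12.6092)]
foot 33 [ 0.5526 -0.332   0.0153]
tray ((533.9659423828125, -339.2669677734375), 60.75432205200195)
red [([0.547, 0.342, 0.018], np.int32(14)), ([0.532, 0.342, 0.018], np.int32(29))]
```

```bash
cat >> h.py <<'E'
from scipy.spatial.transform import Rotation as Ro
def down(psi):  # tool z down, tool y along (cos psi, sin psi)
    c,s=np.cos(psi),np.sin(psi)
    return Ro.from_matrix(np.array([[-s,c,0],[c,s,0],[0,0,-1.]]).T if 0 else np.column_stack([(-s,c,0),(c,s,0),(0,0,-1)])).as_quat()
POT=np.array([.5112,.3426,0]);PY=np.radians(1.6)
SEAT=np.array([.5567,-.0268,.04]);WY=np.radians(-1.8)
def rz(a,v): return Ro.from_euler("z",a).apply(v)
def potline(): # reports pot pose-ish from rim / tab
    pass
E
python3 - <<'E'
from h import *
g=POT+rz(PY,[-.06,0,.066]); w=SEAT+rz(WY,[-.06,0,.066])
for k in(0,1):
    for p,a in((g,PY),(w,WY),([.555,-.322,.13],0),([.55,-.027,.19],0)): print(k,inverse_kinematics(list(p),down(a+k*np.pi)))
print(current_orientation(),Ro.from_quat(current_orientation()).as_matrix()[:,1])
E
```

```text
0 [ 5.24913195e-01  4.95485170e-01  1.74368317e+00 -4.44089210e-16
  9.02424316e-01  4.96987927e-01]
0 [-1.89096860e-01  3.59034072e-01  1.86017986e+00 -4.44089210e-16
  9.22378718e-01 -1.57680934e-01]
0 [-6.33306203e-01  5.06198711e-01  1.51456575e+00 -4.44089210e-16
  1.12082820e+00 -6.33306203e-01]
0 [-1.74502379e-01  3.21055387e-01  1.65773820e+00 -4.44089210e-16
  1.16279907e+00 -1.74502379e-01]
1 [ 5.24913195e-01  4.95485170e-01  1.74368317e+00 -4.44089210e-16
  9.02424316e-01 -2.64460473e+00]
1 None
1 [-6.33306203e-01  5.06198711e-01  1.51456575e+00 -4.44089210e-16
  1.12082820e+00  2.50828645e+00]
1 [-1.74502379e-01  3.21055387e-01  1.65773820e+00 -4.44089210e-16
  1.16279907e+00  2.96709027e+00]
[ 1.48330445e-01  9.88937853e-01 -4.22142150e-05 -1.78675301e-05] [ 2.93379182e-01  9.55996155e-01 -8.87950676e-05]
```

Run:
```python
from h import *
g=POT+rz(PY,[-.06,0,.066])
move_gripper(.045)
move_ptp(list(g+[0,0,.08]),down(PY))
print("contact",servo_line(list(g),rate=.1,contact_N=8),current_position())
move_gripper(0.0)
print("gap",current_finger_gap(),current_grip_force())
f0=np.array(current_force())
servo_line(list(g+[0,0,.03]),rate=.05)
print("F",np.array(current_force())-f0,"gap",current_finger_gap())
servo_line(list(g+[0,0,.10]),rate=.1); sleep(.2)
print(current_force(),current_torque(),current_position(),current_clock())
for n in("scene","top"):
    c=capture(n);cv2.imwrite(f"pics/{n}1.png",c["image"]);W=cloud(c)
    p=W[box(W,(.46,.6),(.24,.45),(.145,.17))]
    if len(p)>20: 
        A=np.c_[p[:,:2]-p[:,:2].mean(0),np.ones(len(p))];print(n,len(p),circ(p).round(4),np.percentile(p[:,2],[5,50,95]).round(4))
    p=W[box(W,(.46,.6),(.22,.46),(.09,.12))];print(rect(p),len(p))
a=cv2.imread("pics/scene1.png")[180:360,300:540];cv2.imwrite("pics/l.png",cv2.resize(a,(800,600),interpolation=cv2.INTER_CUBIC))
```

```text
contact False [0.4516222  0.34125989 0.06647074]
gap 0.0097520456495743 29.985984563827515
F [ 0.87846736 -0.57106396 -6.94600084] gap 0.01000324820740881
[ 0.60004542  0.56860459 -4.35150952] [-0.10558928  0.3187002   0.02866248] [0.45074352 0.34063046 0.16519074] 6.9917
scene 677 [0.5122 0.3421 0.0523] [0.1462 0.1557 0.1608]
[array([511.935 , 341.4286]), array([104.046 , 172.4743]), np.float64(1.6699)] 2112
top 147 [0.5123 0.3392 0.0521] [0.148  0.1572 0.1618]
[array([512.0979, 323.2603]), array([100.098 , 135.8113]), np.float64(0.978)] 1067
```

View pics/l.png

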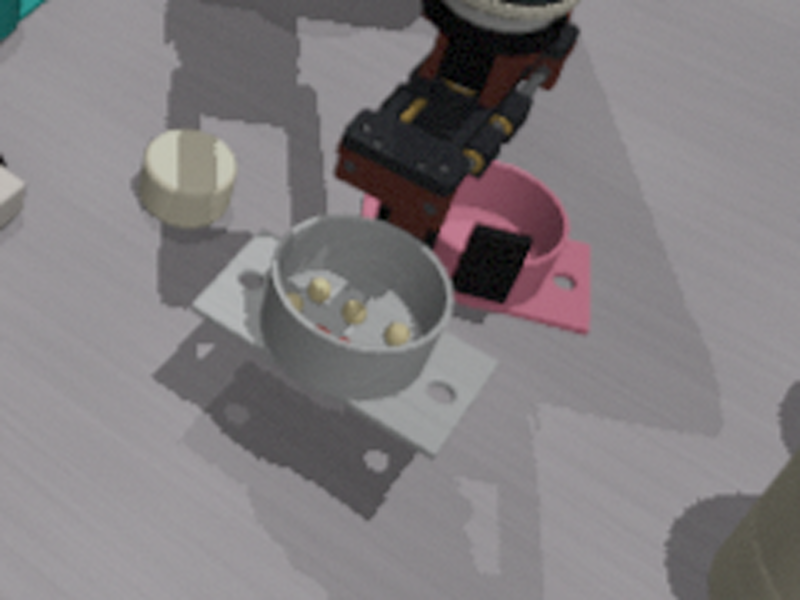

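The picture shows the pot lifted and level by its tab, with the pellets inside and both ear holes visible at (250,280) and (442,392). I'll carry it over the pegs and check alignment there.

Run:
```python
from h import *
w=SEAT+rz(WY,[-.06,0,.066])
servo_line(list(w+[0,0,.06]),down(WY),rate=.13)
servo_line(list(w+[0,0,.027]),rate=.08);sleep(.3)
print(current_position(),w,current_clock(),current_finger_gap())
for n in("scene","top"):
    c=capture(n);cv2.imwrite(f"pics/{n}2.png",c["image"]);W=cloud(c)
    p=W[box(W,(.48,.65),(-.12,.07),(.112,.14))];print(n,circ(p).round(4),np.percentile(p[:,2],[5,50,95]).round(4))
    m=box(W,(.48,.65),(-.14,.1),(.058,.09));p=W[m];print("plate",rect(p),len(p))
    q=p-p.mean(0);print("normal",np.linalg.svd(q,full_matrices=False)[2][2].round(3))
s=cv2.imread("pics/scene2.png")[170:290,190:350];t=cv2.imread("pics/top2.png")[165:270,235:375]
cv2.imwrite("pics/h.png",np.vstack([cv2.resize(s,(400,300),interpolation=3),cv2.resize(t,(400,300),interpolation=3)]))
```

```text
[ 0.49705277 -0.02495656  0.13342296] [ 0.49672961 -0.02491535  0.106     ] 10.9333 0.009843808716993106
scene [ 0.5567 -0.0261  0.0527] [0.1131 0.1234 0.132 ]
plate [array([557.3238, -25.9415]), array([174.728 , 104.4768]), np.float64(84.2707)] 1219
normal [-0.032 -0.031 -0.999]
top [ 0.946  -0.0596  0.336 ] [0.1199 0.1261 0.1288]
plate [array([560.8909, -26.228 ]), array([166.9826,  82.5587]), np.float64(88.3228)] 30
normal [-0.018 -0.011  1.   ]
```

View pics/h.png

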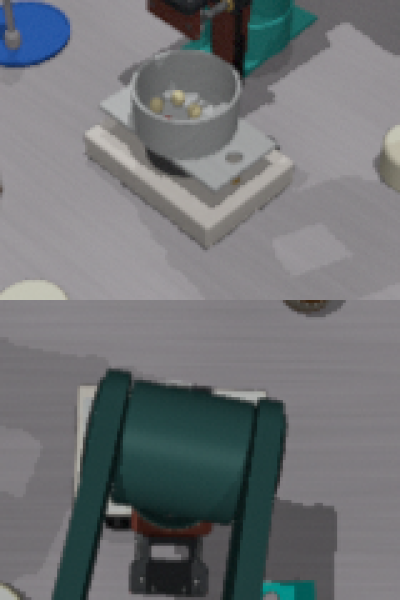

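The lower panel (top camera) shows the arm blocking the view. The upper panel (scene camera) shows the pot level above the warmer, with its near hole at (235,157) just above the near peg at (236,180). The offset in the scene camera is about 1 mm in y, so I'll correct that and descend.

Run:
```python
from h import *
w=SEAT+rz(WY,[-.06,0,.066])+[-.0004,.001,0]
servo_line(list(w+[0,0,.027]),rate=.05)
for z in(.012,.006,.001,-.002,-.004):
    r=servo_line(list(w+[0,0,z]),rate=.03,contact_N=6)
    print(z,r,np.round(current_position(),4),np.round(current_force(),2),np.round(current_torque(),2))
    if r: break
c=capture("scene");W=cloud(c);cv2.imwrite("pics/scene3.png",c["image"])
p=W[box(W,(.48,.65),(-.12,.07),(.09,.115))];print(circ(p).round(4),np.percentile(p[:,2],[5,50,95]).round(4))
m=box(W,(.48,.65),(-.14,.1),(.039,.06));print("plate",np.percentile(W[m][:,2],[5,50,95]).round(4))
cv2.imwrite("pics/d.png",cv2.resize(c["image"][170:290,190:350],(800,600),interpolation=3));print(current_clock())
```

```text
0.012 False [ 0.4963 -0.0239  0.1179] [ 0.39 -0.22 -4.42] [0.01 0.4  0.03]
0.006 False [ 0.4961 -0.0239  0.1118] [-0.13  0.39 -4.98] [-0.02  0.34 -0.03]
0.001 False [ 0.4961 -0.0239  0.1067] [-0.23 -0.56 -3.83] [-0.04  0.35 -0.03]
-0.002 False [ 0.4965 -0.024   0.1053] [-5.19 -0.15  8.64] [-0.01  0.86  0.11]
-0.004 False [ 0.4965 -0.0241  0.1046] [-9.71  1.11 26.45] [0.09 1.65 0.1 ]
[ 0.556  -0.0253  0.0527] [0.0908 0.0981 0.1108]
plate [0.0395 0.0472 0.058 ]
13.15
```

View pics/d.png

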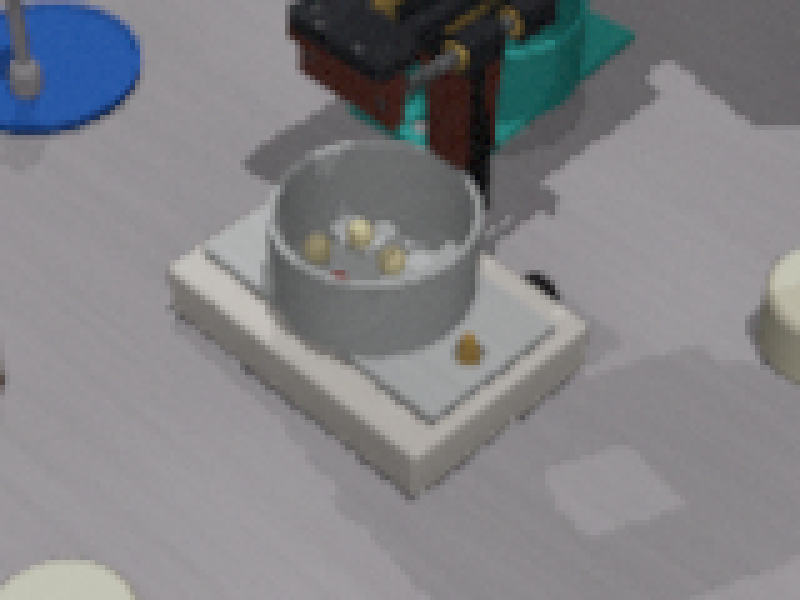

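The pot is down flush on the warmer: the near peg shows through its hole at (468,348) and the pellets are inside. I'll release it, then check the seating, the pellets and the stirrer.

Run:
```python
from h import *
p=np.array(current_position())
servo_line(list(p+[0,0,.001]),rate=.03)
move_gripper(.04)
servo_line(list(p+[0,0,.07]),rate=.15)
move_ptp([.50,-.29,.23],down(.2))
print(current_clock())
for n in("scene","top"):
    c=capture(n);W=cloud(c);cv2.imwrite(f"pics/{n}4.png",c["image"]);hsv=cv2.cvtColor(c["image"],cv2.COLOR_BGR2HSV)
    p=W[box(W,(.48,.65),(-.12,.07),(.095,.1035))];k=circ(p);print(n,"rim",k.round(4),np.percentile(p[:,2],[5,50,95]).round(4))
    m=box(W,(.48,.65),(-.13,.08),(.04,.07))&(hsv[...,1]>90)&(hsv[...,0]<30)&(np.abs(np.hypot(W[...,0]-k[0],W[...,1]-k[1])-.068)<.012)
    print("peg",[(plane_pt(c,a,.052)[0].round(4).tolist(),q) for a,q in comps(m,3)])
    for s in(-1,1):
        q=W[box(W,(k[0]-.03,k[0]+.03),(k[1]+s*.073-.011,k[1]+s*.073+.011),(.03,.07))];print("ear",s,len(q),np.median(q[:,2]).round(4))
    for q in("red0_center","ivory0_center"):
        print(q,[(round(d["conf"],2),(plane_pt(c,d["xy"],.057)[0]-[k[0],k[1],0]).round(3)[:2].tolist()) for d in spot_in(n,q)])
    red=((hsv[...,0]<10)|(hsv[...,0]>170))&(hsv[...,1]>150)&box(W,(.5,.62),(-.09,.04),(.03,.09))
    print("red",[((plane_pt(c,a,.058)[0]-[*k[:2],0]).round(3).tolist(),q) for a,q in comps(red,2)])
t=cv2.imread("pics/top4.png")[160:265,260:430];cv2.imwrite("pics/t4.png",cv2.resize(t,(800,494),interpolation=3))
```

```text
15.7417
scene rim [ 0.5556 -0.0255  0.0528] [0.0956 0.0991 0.102 ]
peg [([0.5605, 0.0453, 0.052], np.int32(19))]
ear -1 42 0.0457
ear 1 168 0.0462
red0_center []
ivory0_center [(0.67, [0.179, -0.142])]
red []
top rim [ 0.5582 -0.0273  0.0527] [0.0957 0.0989 0.1024]
peg [([0.5587, 0.0387, 0.052], np.int32(10)), ([0.5544, -0.0959, 0.052], np.int32(10))]
ear -1 168 0.0446
ear 1 162 0.0449
red0_center [(0.25, [-0.024, -0.267])]
ivory0_center [(0.45, [-0.168, 0.174])]
red [([0.028, -0.005, 0.058], np.int32(27)), ([0.019, 0.007, 0.058], np.int32(14))]
```

View pics/t4.png

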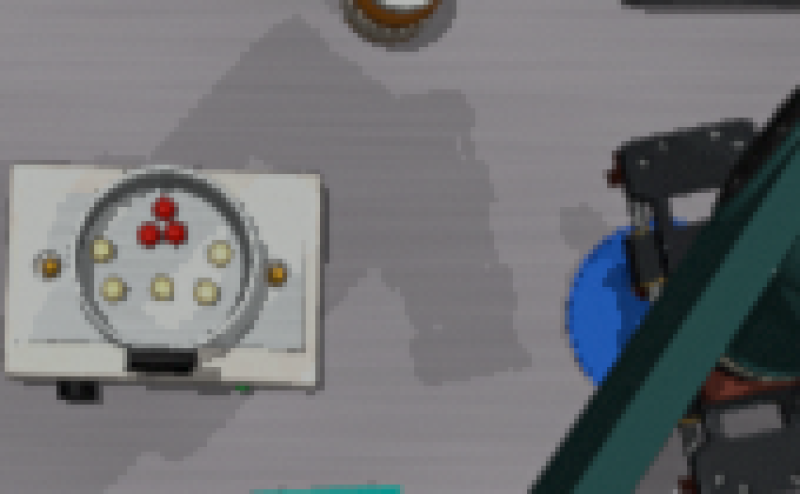

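The top view shows the pot seated, with pegs through both holes at (50,267) and (277,273). The reds are clumped at (165,222) on the far side, and there is an ivory pellet near the tab at (162,287). Next is grasping the stirrer.

Run:
```python
from h import *
c=capture("top");k=[.5582,-.0273]
px=np.array([[102,250],[112,289],[162,287],[207,291],[220,252],[165,208],[149,234],[176,233]])
P=plane_pt(c,px/4.706+[260,160],.057)[:,:2]-k;print(P.round(4).tolist())
best=max(((min(np.hypot(*(P-np.array([r*np.cos(a),r*np.sin(a)])).T)),np.degrees(a),r) for a in np.radians(np.arange(145,216,3)) for r in np.arange(.030,.0366,.001)));print(best)
s=np.array([.5542,-.325,.122])
move_ptp(list(s+[0,0,.06]),down(.22))
print("c",servo_line(list(s),rate=.1,contact_N=8))
move_gripper(0);print("gap",current_finger_gap(),current_grip_force())
f=np.array(current_force());servo_line(list(s+[0,0,.01]),rate=.05);print(np.array(current_force())-f)
servo_line(list(s+[0,0,.125]),rate=.15);sleep(.2);print(current_position(),current_clock(),current_finger_gap())
for n in("scene","top"):
    c=capture(n);W=cloud(c);cv2.imwrite(f"pics/{n}5.png",c["image"])
    for z in(.138,.146,.17,.19,.21):
        p=W[box(W,(.5,.61),(-.38,-.27),(z-.008,z+.008))];print(n,z,len(p),np.median(p,0).round(4) if len(p) else 0)
    p=W[box(W,(.5,.61),(-.38,-.27),(.11,.22))];print(np.percentile(p[:,2],1) if len(p) else 0)
s=cv2.imread("pics/scene5.png")[60:210,120:320];cv2.imwrite("pics/s5.png",cv2.resize(s,(800,600),interpolation=3))
```

```text
[[0.009, 0.0341], [-0.0144, 0.0281], [-0.0131, -0.0016], [-0.0154, -0.0284], [0.008, -0.0362], [0.0344, -0.0034], [0.0187, 0.0061], [0.0193, -0.01]]
(np.float64(0.025008311906345938), np.float64(160.0), np.float64(0.036000000000000004))
c False
gap 0.02000578294889764 29.99685823917389
[ 0.16280688  0.39310947 -4.89630013]
[ 0.55364394 -0.324647    0.24572616] 19.175 0.020017607812177637
scene 0.138 34 [ 0.5571 -0.3183  0.1384]
scene 0.146 37 [ 0.5565 -0.3199  0.146 ]
scene 0.17 20 [ 0.5545 -0.3214  0.1692]
scene 0.19 19 [ 0.5545 -0.3223  0.1901]
scene 0.21 19 [ 0.5549 -0.3215  0.2104]
0.13039773901225454
top 0.138 8 [ 0.5591 -0.3179  0.1405]
top 0.146 11 [ 0.5595 -0.3182  0.1454]
top 0.17 0 0
top 0.19 0 0
top 0.21 0 0
0.13547334405826994
```

View pics/s5.png

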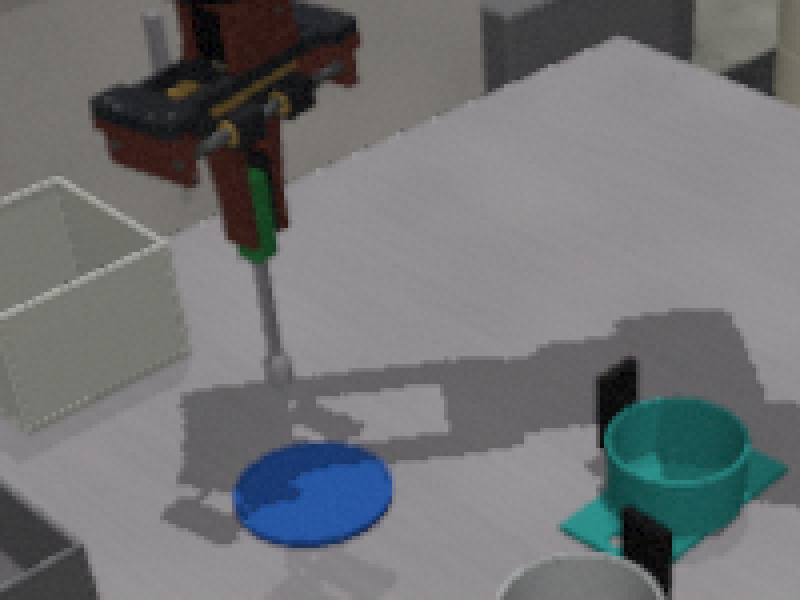

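The stirrer is held upright, with its foot at (280,370) clear of the tray. Now I'll move to the pot and stir.

```bash
cat > stir.py <<'E'
from h import *
C=np.array([.5567,-.0262]);Q=down(.22)
def at(deg,r,z):
    a=np.radians(deg);return [C[0]+r*np.cos(a),C[1]+r*np.sin(a),z]
def enter(deg,r):
    p=current_position();servo_line([*at(deg,r,0)[:2],.246],Q,rate=.2)
    servo_line(at(deg,r,.185),rate=.1)
    hit=servo_line(at(deg,r,.1635),rate=.025,contact_N=4);z=current_position()[2];print("hit",hit,"z",round(z,4),np.round(current_force(),1));return z
def stir(a0,turns,r,z,rate=.08,step=15):
    mx=0;th=a0
    for i in range(int(round(turns*360/step))):
        th-=step;servo_line(at(th,r,z),rate=rate);f=np.linalg.norm(np.array(current_force())[:2]);mx=max(mx,f)
    print("end",th,"maxFxy",round(mx,1),"t",current_clock(),"gap",current_finger_gap());return th
E
python3 - <<'E'
from stir import *
z=enter(160,.036)
if abs(z-.166)<.003:
    z+=.001
    servo_line(at(160,.036,z),rate=.03)
    stir(160,.25,.034,z)
print(current_position(),current_clock())
c=capture("scene");cv2.imwrite("pics/s6.png",cv2.resize(c["image"][150:285,185:365],(800,600),interpolation=3))
E
```

```text
hit True z 0.1665 [-1.1 -0.   4.5]
end 70 maxFxy 1.1 t 24.2583 gap 0.0202335973267614
[0.56870072 0.00559277 0.16753783] 24.2583
```

View pics/s6.png

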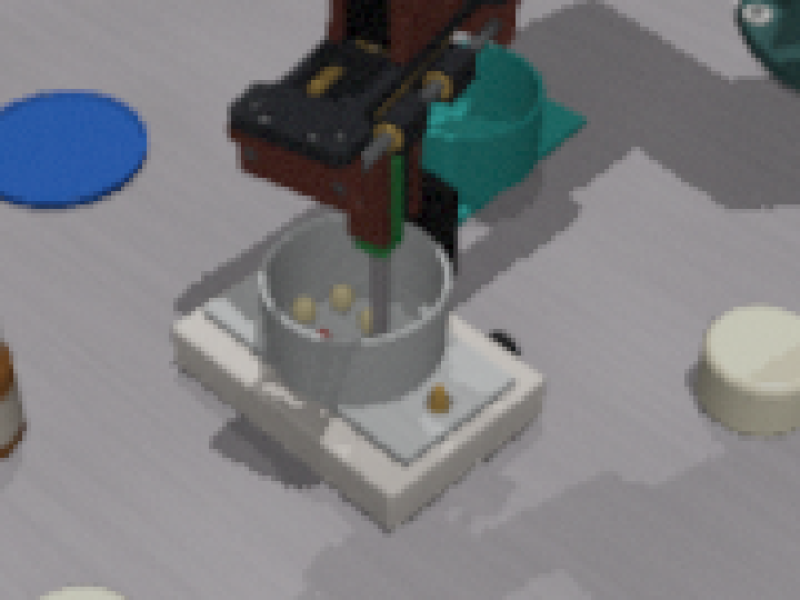

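The foot is on the floor of the pot, with the rod at (380,300) along the wall and the pot still seated. I'll continue for 2.5 turns more, then look.

```bash
cat > look.py <<'E'
from h import *
def look(tag):
    c=capture("top");W=cloud(c);I=c["image"];hsv=cv2.cvtColor(I,cv2.COLOR_BGR2HSV)
    red=((hsv[...,0]<10)|(hsv[...,0]>170))&(hsv[...,1]>150)&box(W,(.5,.62),(-.09,.04),(.03,.09))
    print("red",[((plane_pt(c,a,.058)[0]-[.5582,-.0273,0]).round(4).tolist()[:2],q) for a,q in comps(red,2)])
    cv2.imwrite(f"pics/{tag}.png",cv2.resize(I[170:265,260:390],(780,570),interpolation=3))
E
python3 - <<'E'
from stir import *;from look import look
th=stir(70,2.5,.034,.1675)
print(current_position())
p=np.array(current_position());servo_line([p[0],p[1],.246],rate=.12)
servo_line([.5542,-.26,.246],rate=.2);look("k1");print(current_clock())
E
```

```text
end -830 maxFxy 8.5 t 39.8083 gap 0.019892301120273004
[ 0.54552338 -0.05819523  0.16781855]
red [([-0.0002, -0.0049], np.int32(13)), ([-0.0244, -0.0351], np.int32(14)), ([-0.0424, 0.0026], np.int32(13))]
41.825
```

View pics/k1.png

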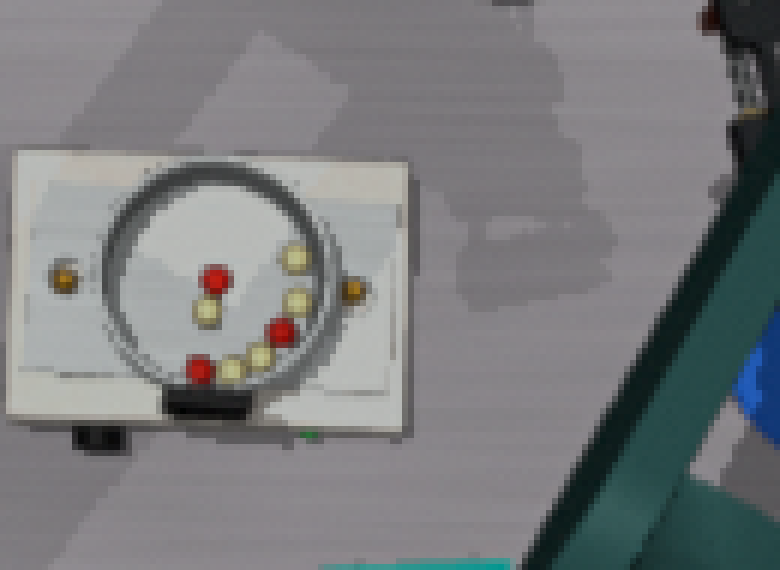

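The top view shows the clump broken up, with reds at (215,281), (282,333) and (200,370). Two pairs are about 42 mm apart, which is close to the limit, so I'll refine the measurement using the pegs as scale.

Run:
```python
from h import *
R=[];G=[]
for i in range(8):
    c=capture("top");I=c["image"].astype(float);hsv=cv2.cvtColor(c["image"],cv2.COLOR_BGR2HSV)
    y0,x0=192,272
    red=np.clip(I[...,2]-np.maximum(I[...,0],I[...,1])-25,0,None)[y0:245,x0:325]
    def cen(wt,th):
        n,l,s,_=cv2.connectedComponentsWithStats((wt>th).astype(np.uint8))
        o=[]
        for k in range(1,n):
            if s[k,4]<5: continue
            m=cv2.dilate((l==k).astype(np.uint8),np.ones((3,3)))*wt;v,u=np.mgrid[:wt.shape[0],:wt.shape[1]]
            o.append([(u*m).sum()/m.sum()+x0,(v*m).sum()/m.sum()+y0])
        return np.array(o)
    o=cen(red,30)
    if len(o)==3: R.append(plane_pt(c,o[np.argsort(o[:,1])],.058)[:,:2])
    ye=np.where((hsv[...,1]>100)&(hsv[...,0]>8)&(hsv[...,0]<30),np.clip(I[...,2]-I[...,0]-25,0,None),0)[y0:245,x0-10:325];o=cen(ye,20)
    o=o-[10,0]
    if len(o)>=2: o=o[np.argsort(o[:,0])];P=plane_pt(c,o[[0,-1]],.052);G.append(np.hypot(*(P[0]-P[1])[:2]))
d=[[np.hypot(*(r[i]-r[j])) for i,j in((0,1),(0,2),(1,2))] for r in R]
print(len(R),np.mean(R,0).round(4).tolist(),np.mean(d,0).round(4),np.std(d,0).round(4),"pegs",np.round(G,4),current_clock())
```

```text
8 [[0.5583, -0.032], [0.534, -0.0624], [0.5162, -0.0245]] [0.039  0.0428 0.0418] [0. 0. 0.] pegs [0.1357 0.1357 0.1357 0.1357 0.1357 0.1357 0.1357 0.1357] 42.225
```

The widest pair is 42.8 mm apart and the scale is confirmed by the pegs (135.7 against 136 mm). Now I'll put the stirrer back.

Run:
```python
from h import *
x,y=.542,-.331
servo_line([x,y,.246],rate=.15)
servo_line([x,y,.135],rate=.12)
print(servo_line([x,y,.1195],rate=.02,contact_N=3),current_position(),np.round(current_force(),1))
sleep(.2);move_gripper(.045);sleep(.2)
servo_line([x,y,.23],rate=.12)
move_ptp([.40,-.30,.3],down(.22))
sleep(.3)
for n in("scene","top"):
    c=capture(n);W=cloud(c);cv2.imwrite(f"pics/{n}9.png",c["image"]);hsv=cv2.cvtColor(c["image"],cv2.COLOR_BGR2HSV)
    gm=(hsv[...,0]>50)&(hsv[...,0]<75)&(hsv[...,1]>120)&box(W,(.45,.65),(-.42,-.23),(.02,.2));p=W[gm]
    if len(p):print(n,p.mean(0).round(4),np.percentile(p,[2,98],axis=0).round(3).tolist())
print(current_clock())
a=cv2.imread("pics/scene9.png")[110:380,150:510];cv2.imwrite("pics/f.png",cv2.resize(a,(800,600),interpolation=3))
```

```text
True [ 0.54192806 -0.33094835  0.12246255] [-0.5  0.   4.9]
scene [ 0.5418 -0.3165  0.1405] [[0.53, -0.326, 0.11], [0.55, -0.31, 0.167]]
top [ 0.5401 -0.3199  0.155 ] [[0.532, -0.332, 0.113], [0.549, -0.313, 0.169]]
47.6833
```

View pics/f.png

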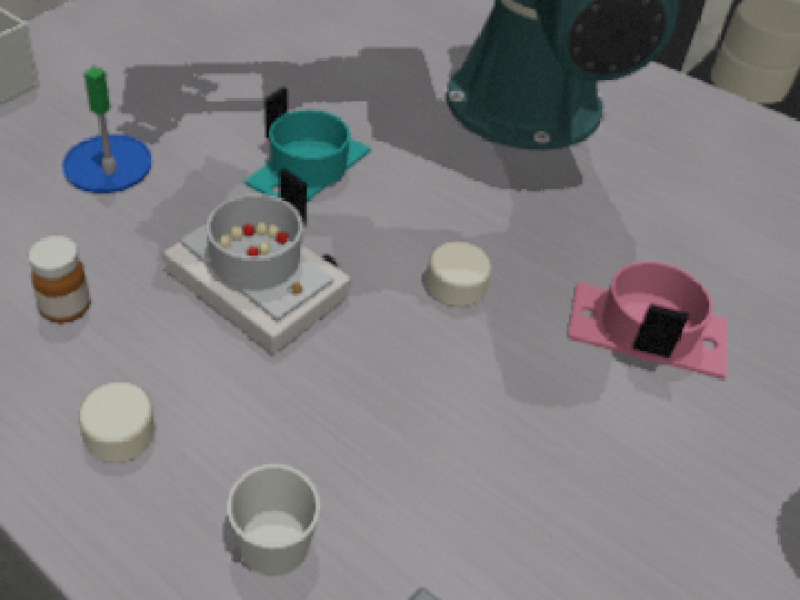

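The final picture shows the stirrer upright on the tray at (97,115), the pot home on both pegs with all eight pellets inside, and everything else in place.

```bash
python3 -c "
from bench import *
print(close_job())"
```

```text
the job is handed in; nothing more can be done
None
```

The job is handed in at about 48 s: the pot is home on both pegs with all eight pellets inside, it was stirred about 2¾ turns clockwise, the widest red pair measures 42.8 mm apart, the stirrer stands upright on its tray, and the cheeses, jar and mould look undisturbed in the final picture.

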